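# Space the louvre bars with a spacer block

## Task

Use the orange spacer block to set the three white bars of the louvre vent at equal gaps, one after the other, starting from the fixed blue end rail. Hook the block over each bar and draw the bar towards the rail with the steel heel, until the block's orange nose just comes up snug against the rail or the bar set before; feel for that touch and stop, without shoving the bar already set. Then stand the block back upright in the middle of its black pad and let go, leaving the other things on the table alone.

Things in the scene. Friction and masses are not known exactly. Their poses are not given: they have to be found in the camera images.
- frame: Louvre vent being assembled: plywood board 220 x 296 x 10 mm with an aluminium frame on it (side and far members, tops 30 mm above the table), fixed to the table. Origin on the table directly under the middle of the blue end rail; the row of bars runs along its +y, the bars lie along its x. Its heading lies within 0.25 rad of the world's.
- end_rail: Fixed blue bar, 172 mm long (x), 20 mm wide (y), 20 mm high; the start of the row. Origin at its centre, 24 mm above the table; its top is 34 mm above the table. Axes as the frame's.
- bar1: White bar 1, counted from the rail: 168 (x) x 20 (y) x 20 mm, its top 34 mm above the table; a black shoe (top at 36 mm) at each end. Origin at its centre; axes as the frame's. Slides only along the frame's y, against about 10 N of friction either way, and stays where left. Starts too far out; set right, its origin is 52 mm from that of the end rail (clear gap 32 mm).
- bar2: White bar 2, counted from the rail: 168 (x) x 20 (y) x 20 mm, its top 34 mm above the table; a black shoe (top at 36 mm) at each end. Origin at its centre; axes as the frame's. Slides only along the frame's y, against about 10 N of friction either way, and stays where left. Starts too far out; set right, its origin is 52 mm from that of bar 1 (clear gap 32 mm).
- bar3: White bar 3, counted from the rail: 168 (x) x 20 (y) x 20 mm, its top 34 mm above the table; a black shoe (top at 36 mm) at each end. Origin at its centre; axes as the frame's. Slides only along the frame's y, against about 10 N of friction either way, and stays where left. Starts too far out; set right, its origin is 52 mm from that of bar 2 (clear gap 32 mm).
- spacer: Loose orange spacer block, 0.18 kg (+-30 percent), 72 mm high, standing on the pad, turned up to 0.6 rad from the world's heading. Origin at the level of its legs' undersides, in the middle of the 28 mm slot between the legs; z up, y from nose to heel. Above the legs is a bridge (x +-20, y -38 to 26, z 20 to 30 mm). The slot goes over a bar with 4 mm to spare each side.
- nose: The spacer's thick orange leg: x +-20, y -38 to -14, z 0 to 20 mm in the spacer's axes; origin at its centre (0, -26, 10 mm), same axes. From the nose's outer face (y = -38) to the heel's inner face (y = 14) is 52 mm, so that with the heel against a bar and the nose against the one before, the gap is right.
- heel: The spacer's thin dark steel leg: x +-20, y 14 to 26, z 0 to 20 mm in the spacer's axes; origin at its centre (0, 20, 10 mm), same axes. Draws the bar along. With 3 mm left between bridge and bar top (spacer's origin 17 mm above the table) the legs clear the board.
- handle (a point): Grip point on the spacer's handle, an upright post 30 x 30 mm (x, y) from z = 30 to 72 mm in the spacer's axes; the point is on its centre line at z = 54 mm. Same axes as the spacer. A firm grip (about 100 N) across the spacer's y holds best.
- pad: Black rubber pad, 110 x 120 x 4 mm, fixed to the table on the left or right of the vent. Origin at the centre of its underside, on the table.
- tape: Yellow tape measure, 62 x 32 x 60 mm, loose, on the side opposite the pad. Origin at the centre of its underside. Leave alone.
- jar: White jar of screws with a blue cap, 64 mm across, 75 mm high, loose, beyond the vent. Origin at the centre of its underside. Leave alone.
- lifter: Suction lifter for glass: black and grey disc 110 mm across with a red bow handle, 69 mm high, loose, beyond the vent. Origin at the centre of its underside. Leave alone.
Things that resemble listed ones, but are neither listed nor needed, are in the scene too. There is more than one size of the spacer; the job needs the smallest.

How it is judged:
By the outcome, as a careful person would: the job done as asked, in the order asked, and still so for the second after the job is handed in, with the robot touching nothing.
It also fails if it takes over 70 s, if anything falls off the work surface, if the arm or the gripper's body presses on something with over 40 N, if the wrist force passes 120 N, or if a joint passes its speed limit or range.

## Robot

A 7-joint arm with a two-finger parallel gripper is mounted at the origin on the work surface. World frame = base frame: x ahead of the robot, y to its left, z up, the work surface at z = 0. Lengths are in m, angles in rad, forces in N, time in s.
With the tool pointing down it reaches from about 0.4 to 0.875 m from the base axis. Payload 6.5 kg.
Tool frame: the origin (TCP) lies at the very end of the fingers, on their centre line; the grasp point (between the pads) lies 19 mm behind it; z points along the fingers, y is the direction in which the jaws open and shut (so a half turn about z gives the same grasp; the last joint's range is limited). The gripper opens to 85 mm and grips with 20 to 120 N. Pads are 22 mm wide; open, the fingers measure 114 mm over their backs; the gripper's body (76 mm by 85 mm) begins 54 mm behind the grasp point. The pads swing forward as they close: fully open they stand 13 mm farther back than shut.
Start: joints at [-1.389, 0.536, -0.004, 1.538, 0.003, 1.067, -0.071], TCP at [0.159, 0.63, 0.231] pointing down, gripper open.
Joint ranges: [-2.7, 2.7], [-0.37, 2.16], [-1.27, 1.26], [0.24, 2.4], [-1.31, 4.45], [0.19, 1.91], [-2.76, 2.76]. Speed limits (rad/s): [2.39, 2.39, 3.14, 3.14, 3.14, 3.14, 3.14].

## Interface

Orientations are given as a rotation vector (axis times angle).
In Python, from station import robot, solver, telemetry, optics, spotter gives the robot as it stands. Calls block until the motion is done:
- robot.move_pose(position, orientation): joint-space move of the TCP to a pose.
- robot.move_linear(position, rotation=None, speed=0.15, until_force=None): straight line of the TCP; rotation=None keeps the orientation; speed is the mean speed in m/s. With until_force (N) it stops when the force on the tool has changed by that much, and returns True; else False.
- robot.movej(angles): joint-space move.
- robot.move_gripper(opening): opening from 0.0 (shut) to 1.0 (fully open); the grip force is fixed at half the most; returns when the fingers have stopped.
- robot.wait(seconds).
- solver.solve_ik(position, orientation): joint angles nearest the present ones, or None.
- telemetry.get_obs(): the state.
- optics.read_camera(name): name is "side" or "top"; returns a dict with "color" (384x512x3 uint8, blue, green, red), "mtx" (3x3 intrinsics, pixels), "R" (3x3) and "t" (3): a world point X has camera coordinates R X + t. Camera axes: x right, y down, z forward; pixel columns grow to the right and rows downward; lengths in m; the calibration is good to about 2 mm. A picture is of the moment at which its call begins. There is no depth.
A pose or a line that the arm cannot do raises robot.Unreachable and nothing moves.
- robot.close_job(): hands the job in, once; it reports no verdict.
Trained networks look in a picture, given as the dict that the camera call returned (one of the last four; its "shot" number tells which), for a name from the list of things; names that differ only in an ending like _2 or _b are one class to them, and where a whole thing is asked for, a point or a joint stands for the part that bears it (a point fixed in the world has none). Each returns a list of dicts, best first, with "confidence" (0 to 1); they miss things now and then, are a little off and sometimes report something else, mostly with a low value. They report only what shows in the picture. A call takes as long as a camera call. They do not tell look-alikes from the thing itself.
- spotter.search_frame(picture, name): "bbox" ([left, top, right, bottom] in pixels, round what is visible of it).
- spotter.silhouettes(picture, name): "region" (384x512 bool, what is visible of it) and "bbox" ([left, top, right, bottom] in pixels, round what is visible of it).
- spotter.place_of(picture, name): "location" ([row, column] in pixels: a listed point, or the origin of a listed thing).
The state is a dict: "clock": time; "q": joint angles; "qd": joint speeds; "joint_torque": joint torques, N m; "ee_pos": TCP position; "orientation": TCP orientation; "force": force on the tool from outside, world axes, zero at the start; "ft_torque": the same for the moment, N m; "finger_gap": opening from 0.0 (shut) to 1.0 (fully open).
Only numpy, scipy, OpenCV 4.12 (cv2) and the standard library are available. Lean on these libraries where they do the work, as an engineer would, in place of code of your own. Each camera call takes 0.05 s, during which the arm holds its last target. There are 200 camera calls.

## Working session

There is one attempt and no reset: what is moved stays moved. The work goes in short steps, each a Python script; the robot and the scene stay as the last script left them, time stands still between calls to the robot, and variables do not carry over. Pictures are saved under pics/ and viewed, about 8 in all and at most 12, crops included, and the job is handed in when it is done.

```bash
mkdir -p pics; ls; cat > a.py <<'E'
from station import robot, solver, telemetry, optics, spotter
import cv2, numpy as np
o=telemetry.get_obs(); print(o['clock'],o['ee_pos'],o['orientation'],o['finger_gap'],o['force'])
for c in ['top','side']:
    p=optics.read_camera(c); cv2.imwrite(f'pics/{c}0.png',p['color'])
    print(c,p['mtx'].tolist(),p['R'].round(3).tolist(),p['t'].round(3).tolist())
    for n in ['end_rail','bar1','spacer','nose','heel','handle','pad','tape','jar','lifter','frame']:
        print(n,[(np.round(d['location']).tolist(),round(d['confidence'],2)) for d in spotter.place_of(p,n)])
print(telemetry.get_obs()['clock'])
E
python3 a.py
```

```text
pics
0.0 [0.15925674 0.62952252 0.23039873] [-3.88058068e-01 -3.11741616e+00  2.80281229e-03] 1.0024785816373392 [-0.42418643  0.01081766 -0.55497281]
top [[478.67896117128726, 0.0, 257.3751333469624], [0.0, 478.67896117128726, 194.23960328526582], [0.0, 0.0, 1.0]] [[-0.004, -1.0, 0.015], [-0.998, 0.003, -0.057], [0.057, -0.015, -0.998]] [0.055, 0.538, 1.522]
end_rail [([212.0, 307.0], 0.65)]
bar1 [([210.0, 241.0], 0.94), ([212.0, 290.0], 0.81), ([213.0, 261.0], 0.7)]
spacer [([199.0, 125.0], 0.97), ([213.0, 168.0], 0.85), ([253.0, 164.0], 0.6)]
nose [([210.0, 119.0], 0.36)]
heel []
handle [([208.0, 166.0], 0.86), ([257.0, 159.0], 0.81), ([211.0, 243.0], 0.27)]
pad [([203.0, 174.0], 0.76)]
tape [([206.0, 373.0], 0.84)]
jar [([153.0, 226.0], 0.6), ([214.0, 286.0], 0.2)]
lifter [([153.0, 289.0], 0.68)]
frame [([215.0, 307.0], 0.75)]
side [[422.1762983775544, 0.0, 250.531904749939], [0.0, 422.1762983775544, 197.47854580919875], [0.0, 0.0, 1.0]] [[0.876, -0.482, 0.012], [-0.272, -0.515, -0.813], [0.398, 0.709, -0.582]] [-0.426, 0.254, 1.094]
end_rail []
bar1 [([212.0, 238.0], 0.87), ([239.0, 258.0], 0.65), ([222.0, 246.0], 0.58)]
spacer [([190.0, 166.0], 0.94), ([163.0, 199.0], 0.75), ([184.0, 203.0], 0.61)]
nose [([194.0, 161.0], 0.63), ([186.0, 206.0], 0.42), ([258.0, 264.0], 0.4), ([166.0, 190.0], 0.39)]
heel [([188.0, 172.0], 0.42)]
handle [([147.0, 195.0], 0.87), ([177.0, 165.0], 0.71), ([172.0, 204.0], 0.51)]
pad [([183.0, 210.0], 0.91), ([197.0, 276.0], 0.33)]
tape [([306.0, 317.0], 0.66)]
jar [([194.0, 275.0], 0.57)]
lifter [([229.0, 309.0], 0.92)]
frame [([260.0, 265.0], 0.81)]
1.2
```

```bash
python3 -c "
import cv2
a=cv2.imread('pics/top0.png')[120:290,80:400];cv2.imwrite('pics/topc.png',cv2.resize(a,None,fx=2.5,fy=2.5,interpolation=cv2.INTER_CUBIC))
a=cv2.imread('pics/side0.png')[110:320,120:360];cv2.imwrite('pics/sidec.png',cv2.resize(a,None,fx=2.8,fy=2.8,interpolation=cv2.INTER_CUBIC))"
```

```text
(no output)
```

View pics/topc.png

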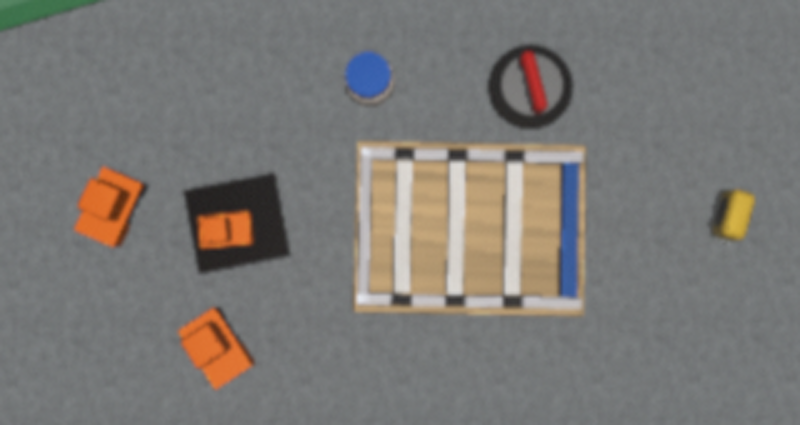

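View pics/sidec.png

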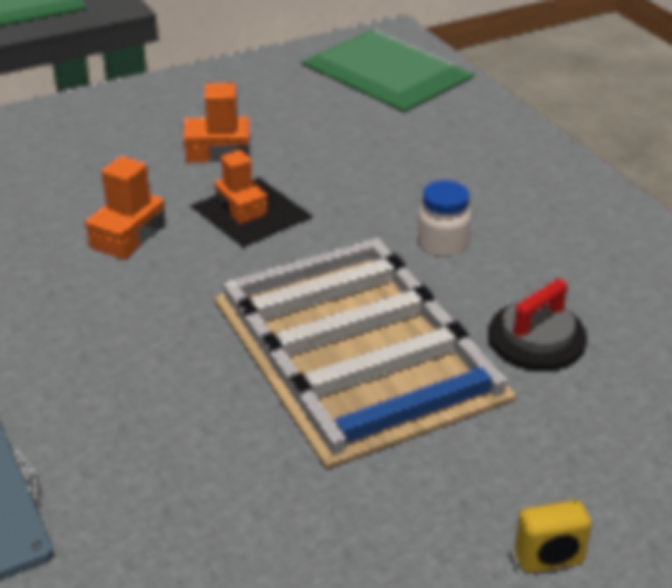

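The top view shows three candidate spacers at about (125,199), (166,210) and (165,257) as (col,row). The middle one, standing on the black pad, is clearly the smallest in both views, and its nose is on the rail side (right). The other two are larger lookalikes. The rail is at the right (col 307) with bars at about cols 285, 263 and 241. I'll measure these next.

```bash
cat > h.py <<'E'
from station import robot, solver, telemetry, optics, spotter
import cv2, numpy as np
from scipy.optimize import minimize, least_squares
from scipy.spatial.transform import Rotation as Rn
def proj(p,X):
    c=np.atleast_2d(X)@p['R'].T+p['t']; u=c@p['mtx'].T; return u[:,:2]/u[:,2:]
def unproj(p,uv,z):
    uv=np.atleast_2d(uv).astype(float); d=np.c_[uv,np.ones(len(uv))]@np.linalg.inv(p['mtx']).T@p['R']
    C=-p['R'].T@p['t']; return C+d*((z-C[2])/d[:,2])[:,None]
def tri(p1,a,p2,b):
    f=lambda X:np.r_[proj(p1,X)[0]-a,proj(p2,X)[0]-b]; r=least_squares(f,[.6,0,.05]); return r.x,np.abs(r.fun).max()
def rect(p,m,z):
    c=max(cv2.findContours(m.astype(np.uint8),0,1)[0],key=cv2.contourArea)[:,0]
    w=unproj(p,c,z)[:,:2]; (c,s,a)=cv2.minAreaRect((w*1000).astype(np.float32)); return np.round(c,1),np.round(s,1),a
SP=[(-20,20,-38,-14,0,20),(-20,20,14,26,0,20),(-20,20,-38,26,20,30),(-15,15,-15,15,30,72)]
def box(b): return np.array([[x,y,z] for x in b[:2] for y in b[2:4] for z in b[4:]])/1000
def render(p,boxes,x,y,z,a,k=8):
    m=np.zeros((384*k//2,512*k//2),np.uint8); k=k//2
    R=Rn.from_rotvec([0,0,a]).as_matrix()
    for b in boxes:
        q=(proj(p,box(b)@R.T+[x,y,z])+.5)*k-.5
        cv2.fillConvexPoly(m,cv2.convexHull(np.round(q*16).astype(np.int32)),255,shift=4)
    return cv2.resize(m,(512,384),interpolation=cv2.INTER_AREA)/255.
def fit(ps,ms,boxes,x0,step):
    f=lambda v:sum(((render(p,boxes,*v)-m)**2).sum() for p,m in zip(ps,ms))
    s=np.array([x0]+[np.array(x0)+np.eye(4)[i]*step[i] for i in range(4)])
    r=minimize(f,x0,method='Nelder-Mead',options=dict(initial_simplex=s,xatol=1e-4,fatol=.05,maxiter=250)); return r.x,r.fun,ms[0].sum()
E
cat > b.py <<'E'
from h import *
import pickle
P=[optics.read_camera(c) for c in('top','side')]
S={}
for n in['frame','pad','end_rail','bar1','spacer']:
    S[n]=[spotter.silhouettes(p,n) for p in P]
    for i in 0,1: print(n,i,[(np.round(d['bbox']).tolist(),round(d['confidence'],2),int(d['region'].sum())) for d in S[n][i]])
pickle.dump((P,S),open('s.pkl','wb'))
E
python3 b.py; cat > c.py <<'E'
from h import *
import pickle
P,S=pickle.load(open('s.pkl','rb'))
print('handle',tri(P[0],[166,208],P[1],[204,172]))
def pick(n,i,uv): return next((d['region'] for d in S[n][i] if d['bbox'][0]<=uv[0]<=d['bbox'][2] and d['bbox'][1]<=uv[1]<=d['bbox'][3]),None)
for n,z,uv in('frame',.01,(270,210)),('pad',.004,(174,203)),('end_rail',.034,(307,212)):
    m=pick(n,0,uv)
    if m is not None: print(n,rect(P[0],m,z))
ms=[pick('spacer',0,(168,211)),pick('spacer',1,(204,180))]
if ms[0] is not None and ms[1] is not None:
  for a in -.3,0,.3:
    x0=[.53,.25,.004,a]
    print('spacer',fit(P,[m.astype(float) for m in ms],SP,x0,[.01,.01,.005,.1]))
E
python3 c.py
```

```text
frame 0 [([223.0, 178.0, 316.0, 248.0], 0.63, 6325)]
frame 1 [([196.0, 192.0, 306.0, 277.0], 0.88, 5135), ([196.0, 166.0, 217.0, 187.0], 0.62, 293)]
pad 0 [([153.0, 185.0, 198.0, 231.0], 0.81, 1063)]
pad 1 [([188.0, 173.0, 232.0, 197.0], 0.71, 395)]
end_rail 0 [([306.0, 184.0, 313.0, 236.0], 0.91, 369)]
end_rail 1 [([240.0, 244.0, 297.0, 269.0], 0.79, 542)]
bar1 0 [([257.0, 181.0, 269.0, 241.0], 0.96, 362), ([238.0, 180.0, 248.0, 243.0], 0.92, 490), ([281.0, 183.0, 289.0, 242.0], 0.78, 430)]
bar1 1 [([206.0, 198.0, 265.0, 222.0], 0.95, 538), ([226.0, 224.0, 288.0, 250.0], 0.7, 581), ([211.0, 209.0, 276.0, 239.0], 0.61, 570)]
spacer 0 [([111.0, 188.0, 138.0, 220.0], 0.84, 574), ([151.0, 240.0, 184.0, 272.0], 0.79, 573), ([157.0, 204.0, 181.0, 223.0], 0.61, 274)]
spacer 1 [([197.0, 164.0, 215.0, 188.0], 0.86, 271), ([149.0, 163.0, 182.0, 200.0], 0.68, 711), ([185.0, 139.0, 208.0, 168.0], 0.56, 399)]
handle (array([0.48997852, 0.34254472, 0.04418067]), np.float64(1.5310495840399483))
frame (array([484.5,  18.7]), array([300.2, 223.4]), 87.75594329833984)
pad (array([491.8, 320.7]), array([114.5, 123.8]), 11.121875762939453)
end_rail (array([ 481.9, -104.1]), array([ 21.6, 168.4]), 87.69124603271484)
spacer (array([ 0.55862478,  0.28150872, -0.00889592, -0.46923444]), np.float64(1065.4372779700116), np.float64(274.0))
spacer (array([ 0.57364091,  0.28819142, -0.00151509, -0.46144463]), np.float64(1062.1060822760478), np.float64(274.0))
spacer (array([ 0.55506726,  0.27162853,  0.0077113 , -0.4568462 ]), np.float64(1074.5122645136485), np.float64(274.0))
```

```bash
cat > d.py <<'E'
from h import *
import pickle
from scipy.ndimage import map_coordinates
P,S=pickle.load(open('s.pkl','rb'))
M=[]
for p,(l,t,r,b) in zip(P,[(150,196,188,232),(193,158,220,193)]):
    c=p['color'].astype(float); s=np.clip((c[...,2]-c[...,0]-20)/ (1e-9+np.percentile((c[...,2]-c[...,0])[t:b,l:r],85)*.6),0,1)
    m=np.zeros((384,512)); m[t:b,l:r]=s[t:b,l:r]; M.append(m)
N=[S['spacer'][0][2]['region'].astype(float),S['spacer'][1][0]['region'].astype(float)]
for nm,ms in('net',N),('col',M):
  for a in -.2,.2: 
    print(nm,[np.round(q,4) for q in fit(P,ms,SP,[.49,.335,.004,a],[.01,.01,.005,.1])])
m=np.maximum(S['pad'][0][0]['region'],S['spacer'][0][2]['region']).astype(float)
print('pad',fit(P[:1],[m],[(-55,55,-60,60,0,4)],[.492,.321,0,.19],[.005,.005,0.0001,.05]))
print('padneg',fit(P[:1],[m],[(-60,60,-55,55,0,4)],[.492,.321,0,.19],[.005,.005,0.0001,.05]))
# frame axes profile on plane z=.034, top view
th=np.deg2rad(-2.25); ex=np.array([np.cos(th),np.sin(th)]); ey=np.array([-np.sin(th),np.cos(th)]); o=np.array([.4819,-.1041])
v=np.arange(-.02,.27,.0005)
def prof(u,z,p,ch):
    X=o+u*ex+v[:,None]*ey; uv=proj(p,np.c_[X,np.full(len(v),z)])
    return map_coordinates(ch,[uv[:,1],uv[:,0]],order=1)
c=P[0]['color'].astype(float); blue=c[...,0]
def edges(u,ch):
    b=np.mean([prof(uu,.034,P[0],ch) for uu in u],0); return b
out=[]
for us in np.array_split(np.linspace(-.07,.07,15),3):
    b=edges(us,blue); sel=b>.5*(np.percentile(b,99)+np.percentile(b,40))
    d=np.diff(sel.astype(int)); out.append((np.round(us.mean(),3),np.round((v[1:][d==1])*1e3,1).tolist(),np.round((v[1:][d==-1])*1e3,1).tolist()))
print(*out,sep='\n')
# full box fits, both cams, bars and rail
for n in 'end_rail','bar1':
    A=sorted(S[n][0],key=lambda d:-d['bbox'][0]); B=sorted(S[n][1],key=lambda d:-d['bbox'][1])
    for k,(a,b) in enumerate(zip(A,B)):
        w=unproj(P[0],[[(a['bbox'][0]+a['bbox'][2])/2,(a['bbox'][1]+a['bbox'][3])/2]],.034)[0]
        bx=[(-86,86,-10,10,-10,10)] if n=='end_rail' else [(-84,84,-10,10,-10,10)]
        r=fit(P,[a['region'].astype(float),b['region'].astype(float)],bx,[w[0],w[1],.024,th],[.004,.004,.004,.02])
        q=r[0][:2]-o; print(n,np.round(r[0],4),'uv',np.round([q@ex,q@ey],4),np.round(r[1],1))
E
python3 d.py
```

```text
net [array([ 0.483 ,  0.3386, -0.0012, -0.0038]), np.float64(69.3128), np.float64(274.0)]
net [array([0.482 , 0.3381, 0.0033, 0.0593]), np.float64(60.5799), np.float64(274.0)]
col [array([0.4836, 0.3395, 0.0024, 0.0671]), np.float64(97.3439), np.float64(307.758)]
col [array([0.4833, 0.3387, 0.0041, 0.0607]), np.float64(96.9118), np.float64(307.758)]
pad (array([4.91565456e-01, 3.20900146e-01, 6.33110568e-05, 1.88868864e-01]), np.float64(25.805367166474433), np.float64(1323.0))
padneg (array([4.92e-01, 3.21e-01, 5.00e-05, 2.15e-01]), np.float64(181.31430988081507), np.float64(1323.0))
(np.float64(-0.05), [61.5, 133.5, 200.5, 252.5], [80.5, 153.0, 220.0, 264.5])
(np.float64(-0.0), [61.5, 133.5, 202.0, 254.0], [80.0, 152.5, 221.0, 265.5])
(np.float64(0.05), [61.5, 134.5, 202.0, 255.5], [81.0, 154.0, 221.0, 267.0])
end_rail [ 0.4833 -0.1056  0.0214 -0.0291] uv [ 0.0015 -0.0015] 61.6
bar1 [ 0.4833 -0.0334  0.0215 -0.0216] uv [-0.0014  0.0707] 163.1
bar1 [ 0.4859  0.0387  0.0218 -0.0348] uv [-0.0016  0.1428] 170.8
bar1 [ 0.4889  0.1064  0.0224 -0.0295] uv [-0.0013  0.2106] 209.0
```

```bash
cat > e.py <<'E'
from h import *
import pickle
from scipy.ndimage import map_coordinates
P,S=pickle.load(open('s.pkl','rb')); p=P[0]; c=p['color'].astype(float)
th=-.03; ex=np.array([np.cos(th),np.sin(th)]); ey=np.array([-np.sin(th),np.cos(th)]); o=np.array([.4819,-.1041])
blue=c[...,0]; br=c[...,0]-c[...,2]
U=np.linspace(-.07,.07,29)
def line(a,b,ch,z=.034,U=U):
    v=np.arange(a,b,.00025); R=[[],[]]
    for u in U:
        X=o+u*ex+v[:,None]*ey; uv=proj(p,np.c_[X,np.full(len(v),z)]); s=map_coordinates(ch,[uv[:,1],uv[:,0]],order=1)
        k=s.argmax(); lo1,lo2=s[:k+1].min(),s[k:].min()
        R[0].append(np.interp((s[k]+lo1)/2,s[:k+1],v[:k+1]) if 0 else v[np.where(s[:k+1]<(s[k]+lo1)/2)[0][-1]])
        R[1].append(v[k+np.where(s[k:]<(s[k]+lo2)/2)[0][0]])
    for r in R:
        f=np.polyfit(U,r,1); print(np.round(f[0],4),round(f[1]*1e3,2),'sd',np.round(1e3*np.std(r-np.polyval(f,U)),2),end=' | ')
    print()
line(-.03,.03,br); 
for m in .071,.143,.211: line(m-.02,m+.02,blue)
f=S['frame'][0][0]['region'].astype(float)
for th0 in -.04,-.02:
  r=fit([p],[f],[(-110,110,-148,148,0,10)],[.4845,.0187,0,th0],[.004,.004,.0001,.02]); print('board',np.round(r[0],4),r[1])
E
python3 e.py
```

```text
0.008 -10.26 sd 0.27 | -0.0006 10.74 sd 0.26 | 
-0.0068 60.92 sd 0.32 | -0.0053 80.68 sd 0.27 | 
-0.0013 133.47 sd 0.41 | 0.0002 153.09 sd 0.55 | 
0.0017 201.12 sd 0.59 | -0.0009 220.49 sd 0.56 | 
board [ 0.4839  0.0208 -0.     -0.0234] 71.71421760861207
board [ 0.4839  0.0207  0.     -0.0234] 71.6163014225298
```

```bash
cat >> h.py <<'E'
TH=-.0305; EX=np.array([np.cos(TH),np.sin(TH)]); EY=np.array([-np.sin(TH),np.cos(TH)]); O=np.array([.4812,-.1039])
def rv(a):  # tool down, jaw axis along heading a's y
    y=np.array([-np.sin(a),np.cos(a),0]); z=np.array([0,0,-1.]); return Rn.from_matrix(np.c_[np.cross(y,z),y,z]).as_rotvec()
def st(m=''):
    o=telemetry.get_obs(); q=o['ee_pos'][:2]-O
    print(m,round(o['clock'],2),'tcp',np.round(o['ee_pos'],4),'uv',np.round([q@EX*1e3,q@EY*1e3],2),'F',np.round(o['force'],1),'Fv',round(float(o['force'][:2]@EY),2),'M',np.round(o['ft_torque'],2),'gap',round(o['finger_gap'],3)); return o
E
python3 - <<'E'
from h import *
a=.06; r=rv(a)
robot.move_pose([.4825,.3385,.13],r); st()
print(robot.move_linear([.4825,.3385,.0385],speed=.12,until_force=8)); st('down')
robot.move_gripper(0.0); st('grip')
robot.move_linear([.4825,.3385,.10],speed=.1); st('lift')
for c in('top','side'):
    p=optics.read_camera(c); cv2.imwrite(f'pics/g_{c}.png',p['color'])
a=cv2.imread('pics/g_side.png')[110:220,140:260]; b=cv2.imread('pics/g_top.png')[170:250,110:220]
cv2.imwrite('pics/g.png',np.hstack([cv2.resize(a,(400,370)),cv2.resize(b,(400,370))]))
E
```

```text
3.44 tcp [0.4818 0.3401 0.1303] uv [-12.91 443.82] F [0.6 1.1 0.1] Fv 1.11 M [-0.03  0.05 -0.01] gap 1.001
False
down 4.36 tcp [0.483  0.3389 0.0392] uv [-11.69 442.67] F [ 0.5  0.2 -0.5] Fv 0.2 M [ 0.01 -0.01 -0.01] gap 0.996
grip 4.91 tcp [0.4828 0.3386 0.0389] uv [-11.85 442.35] F [-1.1 -0.2  3.5] Fv -0.22 M [-0.13  0.04 -0.03] gap 0.344
lift 5.67 tcp [0.482  0.3382 0.0995] uv [-12.64 441.93] F [ 0.  -1.  -2.9] Fv -1.0 M [-0.03  0.   -0.02] gap 0.34
```

View pics/g.png

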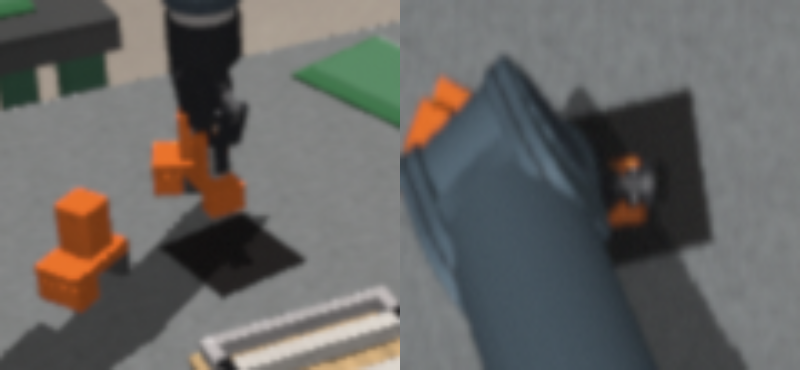

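```bash
cat >> h.py <<'E'
ZD=.0515
def at(v,z=ZD,u=0.): return [*(O+u*EX+v*EY),z]
def fv(n=4):
    s=[]
    for _ in range(n): s.append(telemetry.get_obs()['force']@np.r_[EY,0]); robot.wait(.02)
    return round(float(np.mean(s)),2)
E
python3 - <<'E'
from h import *
r=rv(TH); v=.0708
robot.move_pose(at(v,.13),r); st()
robot.move_linear(at(v,.080),r,speed=.1); st('near'); print('F0',fv(8))
print(robot.move_linear(at(v),speed=.05,until_force=6)); st('down')
for c in('top','side'):
    p=optics.read_camera(c); cv2.imwrite(f'pics/i_{c}.png',p['color'])
for w in .067,.064,.059,.054:
    print(w,robot.move_linear(at(w),speed=.02,until_force=20),fv(5)); 
st()
b=cv2.imread('pics/i_side.png')[180:290,190:320]
cv2.imwrite('pics/i.png',cv2.resize(b,(650,550),interpolation=2))
E
```

```text
7.17 tcp [ 0.4839 -0.0315  0.13  ] uv [ 0.51 72.41] F [ 0.2  0.7 -3. ] Fv 0.72 M [ 0.02 -0.03 -0.02] gap 0.349
near 7.82 tcp [ 0.4837 -0.0329  0.0802] uv [ 0.3  71.06] F [-0.1 -0.5 -1.3] Fv -0.52 M [0.03 0.   0.03] gap 0.342
F0 0.48
False
down 8.67 tcp [ 0.4834 -0.0332  0.0514] uv [1.000e-02 7.074e+01] F [ 0.4  0.6 -1.8] Fv 0.57 M [ 0.01 -0.01  0.  ] gap 0.346
0.067 False 0.35
0.064 False 0.29
0.059 False 7.7
0.054 False 8.49
 10.54 tcp [ 0.4831 -0.0469  0.0515] uv [ 0.13 57.05] F [-0.2  8.7 -2.2] Fv 8.73 M [ 2.04 -0.05  0.09] gap 0.342
```

View pics/i.png

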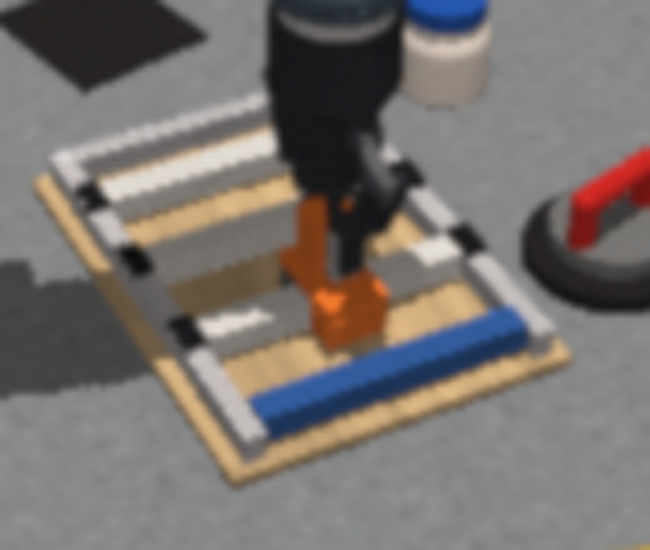

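```bash
cat >> h.py <<'E'
def feel(w,end,base,step=.0007,rise=2.5):
    """creep the commanded v down from w until Fv exceeds the sliding level by rise"""
    b=[base]; prev=0
    while w>end:
        w-=step; robot.move_linear(at(w),speed=.01); f=fv(3); q=(telemetry.get_obs()['ee_pos'][:2]-O)@EY*1e3
        print(f'{w*1e3:.1f} tcp {q:.2f} F {f}'); 
        m=np.median(b)
        if f>m+rise and prev>m+rise*.5: return w,f,q
        prev=f
        if f<m+rise: b.append(f); b=b[-8:]
    return None
E
python3 - <<'E'
from h import *
print(feel(.050,.040,8.5)); st()
E
```

```text
49.3 tcp 52.68 F 9.37
48.6 tcp 52.07 F 9.32
47.9 tcp 51.40 F 9.73
47.2 tcp 50.71 F 9.94
46.5 tcp 50.05 F 9.27
45.8 tcp 49.32 F 10.0
45.1 tcp 48.63 F 9.97
44.4 tcp 47.93 F 9.48
43.7 tcp 47.25 F 9.42
43.0 tcp 46.53 F 9.29
42.3 tcp 45.83 F 9.58
41.6 tcp 45.14 F 9.85
40.9 tcp 44.44 F 9.65
40.2 tcp 43.73 F 9.97
39.5 tcp 43.38 F 10.88
None
 15.41 tcp [ 0.4828 -0.0606  0.0515] uv [ 0.25 43.38] F [ 0.1 10.4 -2.7] Fv 10.44 M [ 2.51 -0.12  0.15] gap 0.34
```

```bash
python3 - <<'E'
from h import *
o=telemetry.get_obs(); R=Rn.from_rotvec(o['orientation']).as_matrix(); print('tool z',R[:,2].round(4),'tool y',R[:,1].round(4))
p=optics.read_camera('side'); t=optics.read_camera('top'); cv2.imwrite('pics/k_side.png',p['color']); cv2.imwrite('pics/k_top.png',t['color'])
a=p['color'][190:290,200:320]; b=t['color'][170:260,220:330]
cv2.imwrite('pics/k.png',np.hstack([cv2.resize(a,(480,400),interpolation=2),cv2.resize(b,(320,400),interpolation=2)]))
E
```

```text
tool z [ 1.0e-04  3.8e-03 -1.0e+00] tool y [0.0269 0.9996 0.0038]
```

View pics/k.png

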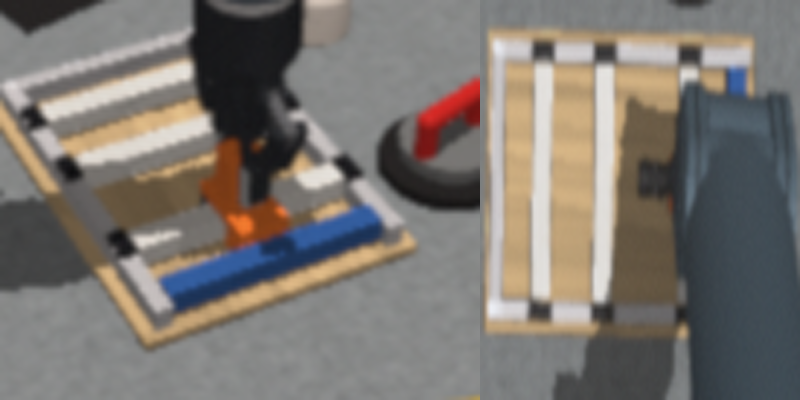

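```bash
cat > m.py <<'E'
from h import *
import pickle,sys
from scipy.ndimage import map_coordinates
P,S=pickle.load(open('s.pkl','rb'))
def pr(p,img,U,a,b,ch,z=.034):
    c=img.astype(float); s=ch(c); v=np.arange(a,b,.0005); A=[]
    for u in U:
        X=O+u*EX+v[:,None]*EY; uv=proj(p,np.c_[X,np.full(len(v),z)]); A.append(map_coordinates(s,[uv[:,1],uv[:,0]],order=1))
    s=np.mean(A,0); k=s.argmax(); 
    e=[v[np.where(s[:k+1]<(s[k]+s[:k+1].min())/2)[0][-1]],v[k+np.where(s[k:]<(s[k]+s[k:].min())/2)[0][0]]]; return np.round(np.r_[e,np.mean(e)]*1e3,1)
rail=lambda c:c[...,0]-c[...,2]; wh=lambda c:c[...,0]
def report(files,vs,U):
    for n,p,f in files:
        img=p['color'] if f is None else cv2.imread(f)
        print(n,f,'rail',pr(p,img,U[n],-.025,.025,rail),*[pr(p,img,U[n],v-.017,v+.017,wh) for v in vs])
E
python3 - <<'E'
from m import *
U={'side':np.linspace(-.07,-.055,5),'top':np.linspace(.058,.072,5)}
report([('top',P[0],None),('side',P[1],None)],[.0708,.1433,.2108],U)
report([('top',P[0],'pics/k_top.png'),('side',P[1],'pics/k_side.png')],[.052,.1433,.2108],U)
E
```

```text
top None rail [-10.5  11.    0.3] [60.3 80.8 70.6] [133.8 153.8 143.8] [200.3 220.3 210.3]
side None rail [-16.    4.5  -5.7] [56.8 77.8 67.3] [129.8 150.8 140.3] [197.3 218.3 207.8]Traceback (most recent call last):
  File "<stdin>", line 4, in <module>
  File "m.py", line 15, in report
    print(n,f,'rail',pr(p,img,U[n],-.025,.025,rail),*[pr(p,img,U[n],v-.017,v+.017,wh) for v in vs])
                                                      ~~^^^^^^^^^^^^^^^^^^^^^^^^^^^^^
  File "m.py", line 10, in pr
    e=[v[np.where(s[:k+1]<(s[k]+s[:k+1].min())/2)[0][-1]],v[k+np.where(s[k:]<(s[k]+s[k:].min())/2)[0][0]]]; return np.round(np.r_[e,np.mean(e)]*1e3,1)
                                                              ~~~~~~~~~~~~~~~~~~~~~~~~~~~~~~~~~~~~~~~^^^
IndexError: index 0 is out of bounds for axis 0 with size 0
```

```bash
python3 - <<'E'
from m import *
for n,i,U in('side',1,np.linspace(-.072,-.06,5)),('side',1,np.linspace(.055,.068,5)):
  for f in None,'pics/i_side.png','pics/k_side.png':
    img=P[i]['color'] if f is None else cv2.imread(f)
    for v in .0708,.0600,.052:
        try: print(f,v,pr(P[i],img,U,-.025,.025,rail),pr(P[i],img,U,v-.017,v+.017,wh))
        except IndexError: print(f,v,'x')
p=P[0];img=cv2.imread('pics/k_top.png').astype(float)
v=np.arange(.02,.09,.002)
for u in .06,.066,.072:
    uv=proj(p,np.c_[O+u*EX+v[:,None]*EY,np.full(len(v),.034)]).round().astype(int); print(u,[ (int(1e3*a+.1),int(img[y,x,0])) for a,(x,y) in zip(v,uv)])
E
```

```text
None 0.0708 [-16.    4.5  -5.7] [56.8 77.3 67.1]
None 0.06 [-16.    4.5  -5.7] [55.5 74.5 65. ]
None 0.052 [-16.    4.5  -5.7] [55.  68.  61.5]
pics/i_side.png 0.0708 [-16.    4.5  -5.7] [56.8 72.3 64.6]
pics/i_side.png 0.06 [-16.    4.5  -5.7] [55.5 71.  63.3]
pics/i_side.png 0.052 [-16.    4.5  -5.7] [54.5 67.5 61. ]
pics/k_side.png 0.0708 x
pics/k_side.png 0.06 x
pics/k_side.png 0.052 [-16.   4.  -6.] [36.5 48.5 42.5]
None 0.0708 [-15.   5.  -5.] [58.3 78.3 68.3]
None 0.06 [-15.   5.  -5.] [57. 75. 66.]
None 0.052 [-15.   5.  -5.] [56.5 69.  62.8]
pics/i_side.png 0.0708 [-15.5   5.   -5.2] [57.8 78.8 68.3]
pics/i_side.png 0.06 [-15.5   5.   -5.2] [57. 75. 66.]
pics/i_side.png 0.052 x
pics/k_side.png 0.0708 x
pics/k_side.png 0.06 [-15.5   5.   -5.2] [43.5 63.  53.3]
pics/k_side.png 0.052 [-15.5   5.   -5.2] [38.  59.5 48.8]
0.06 [(20, 94), (22, 94), (24, 96), (26, 96), (28, 94), (30, 86), (32, 86), (34, 91), (36, 90), (38, 90), (40, 85), (42, 73), (44, 73), (46, 83), (48, 83), (50, 89), (52, 87), (54, 87), (56, 71), (58, 69), (60, 69), (62, 81), (64, 81), (66, 105), (68, 114), (70,
[... 160 characters left out ...]
), (30, 84), (32, 84), (34, 87), (36, 88), (38, 88), (40, 84), (42, 83), (44, 71), (46, 81), (48, 81), (50, 87), (52, 85), (54, 85), (56, 92), (58, 118), (60, 118), (62, 106), (64, 106), (66, 114), (68, 120), (70, 120), (72, 121), (74, 121), (76, 121), (78, 121), (80, 121), (82, 122), (84, 120), (86, 120), (88, 121)]
0.072 [(20, 118), (22, 118), (24, 117), (26, 117), (28, 115), (30, 111), (32, 111), (34, 101), (36, 91), (38, 91), (40, 82), (42, 82), (44, 77), (46, 85), (48, 85), (50, 90), (52, 91), (54, 91), (56, 154), (58, 154), (60, 182), (62, 142), (64, 142), (66, 122), (68, 126), (70, 126), (72, 127), (74, 127), (76, 127), (78, 127), (80, 127), (82, 129), (84, 129), (86, 129), (88, 129)]
```

```bash
python3 - <<'E'
from h import *
print(feel(.0395,.036,9.7)); st()
E
```

```text
38.8 tcp 43.31 F 12.42
38.1 tcp 43.25 F 14.36
(0.0381, 14.36, np.float64(43.25200272990686))
 16.11 tcp [ 0.4828 -0.0607  0.0514] uv [ 0.24 43.25] F [ 0.7 13.8 -0.8] Fv 13.8 M [ 3.27 -0.14  0.06] gap 0.338
```

```bash
python3 - <<'E'
from h import *
for w in .0433,.0455,.0473: robot.move_linear(at(w),speed=.02); print(w,fv(4))
print(robot.move_linear(at(.0473,.095),speed=.08,until_force=8)); st('up')
v=.1389
robot.move_linear(at(v,.095),speed=.1)
for c in('top','side'):
    p=optics.read_camera(c); cv2.imwrite(f'pics/l_{c}.png',p['color'])
print('F0',fv(6))
print(robot.move_linear(at(v),speed=.05,until_force=6)); st('down')
for w in .136,.134,.132,.129,.126: print(w,robot.move_linear(at(w),speed=.02,until_force=20),fv(4))
st()
from m import *
for n,i,f,U in('side',1,'pics/l_side.png',np.linspace(.055,.068,5)),('side',1,'pics/l_side.png',np.linspace(-.072,-.06,5)),('top',0,'pics/l_top.png',np.linspace(.055,.07,5)):
    img=cv2.imread(f)
    for vv in [.052] :
        try: print(n,pr(P[i],img,U,-.025,.025,rail),pr(P[i],img,U,vv-.017,vv+.017,wh))
        except IndexError: print('x')
E
```

```text
0.0433 3.19
0.0455 0.05
0.0473 -0.06
False
up 17.92 tcp [ 0.4825 -0.0566  0.0949] uv [-0.18 47.35] F [-0.1  0.3 -2.8] Fv 0.35 M [0.04 0.06 0.  ] gap 0.346
F0 -0.1
False
down 20.2 tcp [0.4857 0.035  0.0517] uv [  0.24 138.92] F [ 0.3 -0.4 -2.5] Fv -0.37 M [ 0.05 -0.01 -0.05] gap 0.346
0.136 False 1.92
0.134 False 5.82
0.132 False 7.72
0.129 False 8.49
0.126 False 9.12
 21.93 tcp [0.4855 0.0248 0.0517] uv [  0.42 128.81] F [ 0.   7.8 -0.7] Fv 7.78 M [ 2.14 -0.14  0.12] gap 0.343
side [-15.   5.  -5.] [38. 58. 48.]
side [-16.    4.5  -5.7] [37.  57.5 47.3]
top [-10.5  11.    0.3] [42. 62. 52.]
```

```bash
python3 - <<'E'
from h import *
print(robot.move_linear(at(.0955),speed=.03,until_force=6),fv(5)); st()
r=feel(.0955,.087,9.6,rise=2.2); print(r); st()
if r:
    w=r[0]
    for d in .005,.0092: robot.move_linear(at(w+d),speed=.02); print(w+d,fv(4))
    print(robot.move_linear(at(w+.0092,.095),speed=.08,until_force=8)); st('up')
E
```

```text
False 8.64
 23.18 tcp [ 0.4848 -0.0056  0.0517] uv [ 0.6  98.39] F [ 1.4  9.3 -1.8] Fv 9.33 M [ 2.14 -0.22  0.12] gap 0.343
94.8 tcp 97.85 F 9.15
94.1 tcp 97.23 F 9.92
93.4 tcp 96.53 F 9.43
92.7 tcp 95.83 F 9.28
92.0 tcp 95.37 F 9.87
91.3 tcp 95.35 F 11.88
90.6 tcp 95.32 F 13.7
(0.09059999999999996, 13.7, np.float64(95.3230785742858))
 25.27 tcp [ 0.4847 -0.0086  0.0517] uv [ 0.64 95.32] F [ 0.5 14.5 -1.6] Fv 14.48 M [ 3.28 -0.23  0.13] gap 0.344
0.09559999999999996 2.81
0.09979999999999996 -0.03
False
up 26.86 tcp [ 0.484  -0.0041  0.0949] uv [-0.2  99.82] F [-0.7  0.2 -2.6] Fv 0.17 M [ 0.05 -0.02  0.01] gap 0.341
```

```bash
python3 - <<'E'
from h import *
v=.2061
robot.move_linear(at(v,.095),speed=.12)
print(robot.move_linear(at(v),speed=.05,until_force=6)); st('down')
print(robot.move_linear(at(.199),speed=.02,until_force=20),fv(4))
print(robot.move_linear(at(.1475),speed=.03,until_force=20),fv(5)); st()
r=feel(.1475,.139,9.4,rise=2.2); print(r); st()
if r:
    w=r[0]
    for d in .005,.0092: robot.move_linear(at(w+d),speed=.02); print(w+d,fv(4))
    print(robot.move_linear(at(w+.0092,.11),speed=.08,until_force=8)); st('up')
    robot.move_linear(at(.26,.11),speed=.15)
    for c in('top','side'):
        p=optics.read_camera(c); cv2.imwrite(f'pics/n_{c}.png',p['color'])
    st()
E
python3 - <<'E'
from m import *
for n,i,U in('side',1,np.linspace(.05,.068,5)),('top',0,np.linspace(.04,.07,5)):
    img=cv2.imread(f'pics/n_{n}.png')
    for vv in .052,.104,.156:
        try: print(n,pr(P[i],img,U,-.025,.025,rail),pr(P[i],img,U,vv-.017,vv+.017,wh))
        except IndexError: print('x')
E
```

```text
False
down 28.91 tcp [0.4877 0.1022 0.0517] uv [  0.26 206.16] F [ 0.1 -0.  -2.1] Fv -0.03 M [-0.02  0.01 -0.01] gap 0.348
False 7.27
False 9.69
 31.43 tcp [0.4865 0.047  0.0518] uv [  0.7  150.99] F [ 1.7  8.8 -4.7] Fv 8.86 M [ 2.28 -0.23  0.1 ] gap 0.346
146.8 tcp 150.31 F 9.68
146.1 tcp 149.65 F 9.7
145.4 tcp 148.91 F 9.44
144.7 tcp 148.24 F 9.86
144.0 tcp 147.54 F 9.4
143.3 tcp 147.41 F 10.81
142.6 tcp 147.33 F 12.66
(0.14259999999999995, 12.66, np.float64(147.33151607337675))
 33.53 tcp [0.4864 0.0433 0.0518] uv [  0.72 147.33] F [ 0.8 12.5 -5.4] Fv 12.52 M [ 3.09 -0.18  0.08] gap 0.346
0.14759999999999995 2.58
0.15179999999999993 0.14
False
up 35.31 tcp [0.4855 0.0478 0.1097] uv [ -0.36 151.73] F [ 0.   0.2 -2.1] Fv 0.24 M [ 0.04 -0.01  0.01] gap 0.345
 36.28 tcp [0.4891 0.1544 0.1099] uv [2.0000e-02 2.5839e+02] F [ 0.3 -0.1 -1.7] Fv -0.08 M [-0.02  0.03 -0.02] gap 0.347
side [-15.5   5.   -5.2] [38.  59.5 48.8]
side [-15.5   5.   -5.2] [ 90.  111.  100.5]
side [-15.5   5.   -5.2] [142. 162. 152.]
top [-10.   10.5   0.3] [41.5 61.5 51.5]
top [-10.   10.5   0.3] [ 92.5 112.5 102.5]
top [-10.   10.5   0.3] [145.5 165.  155.3]
```

```bash
python3 - <<'E'
from h import *
x,y=.4916,.3209; r=rv(.15)
robot.move_pose([x,y,.11],r)
robot.move_linear([x,y,.045],speed=.1); robot.wait(.2); print('F0',telemetry.get_obs()['force'])
print(robot.move_linear([x,y,.0355],speed=.015,until_force=3)); st('touch')
robot.wait(.2); st()
robot.move_gripper(1.0); robot.wait(.1); st('open')
robot.move_linear([x,y,.16],speed=.12)
robot.move_pose([.36,.48,.25],r); robot.wait(.3); st('away')
for c in('top','side'):
    p=optics.read_camera(c); cv2.imwrite(f'pics/z_{c}.png',p['color'])
a=cv2.imread('pics/z_side.png')[130:330,140:360]; b=cv2.imread('pics/z_top.png')[140:260,110:330]
cv2.imwrite('pics/z.png',np.hstack([cv2.resize(a,(400,364),interpolation=2),cv2.resize(b,(400,364),interpolation=2)]))
E
```

```text
F0 [ 0.3505107   0.61511602 -1.59020442]
True
touch 38.45 tcp [0.4916 0.3209 0.0389] uv [ -2.53 424.92] F [-1.  -0.4  6.3] Fv -0.43 M [-0.09  0.06 -0.01] gap 0.346
 38.65 tcp [0.4916 0.321  0.0389] uv [ -2.54 425.01] F [-0.2 -0.   5.7] Fv -0.01 M [-0.06  0.09 -0.04] gap 0.339
open 39.33 tcp [0.4909 0.3204 0.0382] uv [ -3.26 424.42] F [0.3 0.5 0.6] Fv 0.49 M [-0.04 -0.03  0.02] gap 0.998
away 41.7 tcp [0.3609 0.479  0.2495] uv [-137.98  578.93] F [ 0.6  0.1 -0.1] Fv 0.12 M [ 0.04  0.03 -0.06] gap 1.0
```

View pics/z.png

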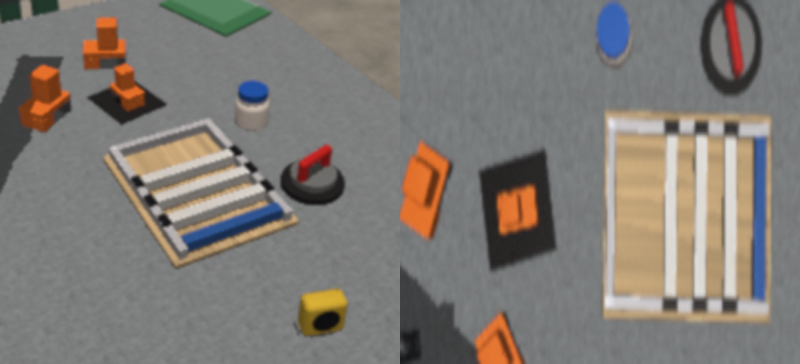

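```bash
python3 - <<'E'
from m import *
img=[cv2.imread(f'pics/z_{n}.png') for n in('top','side')]
for i,U in(0,np.linspace(-.06,.06,9)),(1,np.linspace(.05,.068,5)):
    print(pr(P[i],img[i],U,-.025,.025,rail),[pr(P[i],img[i],U,vv-.017,vv+.017,wh).tolist() for vv in(.052,.104,.156)])
M=[]
for c,(l,t,r,b) in zip(img,[(150,190,195,235),(193,158,228,195)]):
    c=c.astype(float);d=c[...,2]-c[...,0]; m=np.zeros((384,512)); m[t:b,l:r]=np.clip((d[t:b,l:r]-20)/(np.percentile(d[t:b,l:r],90)*.6),0,1); M.append(m)
print(fit(P,M,SP,[.4916,.3235,.004,.15],[.01,.01,.005,.1]))
E
```

```text
[-10.5  10.5   0. ] [[40.5, 60.5, 50.5], [92.5, 112.5, 102.5], [144.5, 164.5, 154.5]]
[-15.5   5.   -5.2] [[38.0, 59.5, 48.8], [90.0, 111.0, 100.5], [142.0, 162.0, 152.0]]
(array([0.49225469, 0.32491556, 0.00326285, 0.1273336 ]), np.float64(97.2243896777444), np.float64(307.41493775933606))
```

```bash
python3 -c "
from station import robot
robot.close_job()"
```

```text
the job is handed in; nothing more can be done
```

The three bars are set in order from the blue rail, and the spacer is back upright on its pad and released. I handed the job in at about 42 s; no verdict is reported.

**Choice of block:** I used the smallest of the three orange blocks, the one standing on the black pad.

**Touch checks:** Each bar slid at about 9–10 N. I stopped when the force rose 3–5 N above that, before the next bar could be shoved. The tool stood at 43.3, 95.3 and 147.3 mm along the row at the three touches, so the pitch felt was 52.0 mm each time. It stopped dead at each touch, with no sign of a set bar being pushed.

**Camera checks:**
- **Between bars:** bars 1 to 2 and 2 to 3 measured 52 mm in the top view and 51.5–52 mm in the side view.
- **Rail to bar 1:** the top view gave about 50.5–51.7 mm. The blue side face blurs the rail's edge there, so I trusted the touch reading of 52 mm.
- **Block on the pad:** it stands upright, with its origin about 4 mm and its footprint centre about 2 mm from the pad's middle.
- **Other things:** nothing else looked disturbed in the last pictures, but I checked this by eye only.

**One disagreement:** the block met the bars about 4–5 mm further along than the camera positions predicted. I put this down to calibration or the grip and corrected for it after bar 1. Bar 1's insertion was therefore close to the slot's limit, but it went in with no contact force.

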